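# Load a tube tray past the spring gate of a reader dock

## Task

Load the white tube tray into the reader dock using fingertips only: with one fingertip press down the long steel finger bar beside the lane, so that the spring gate lifts, and keep it held while the other fingertip pushes the tray along the lane, under the gate, until it is fully home against the end stop. Then draw the fingertip back off the tray and let the bar up, so that the gate drops shut behind it. The gate must not knock or rub on the tray, nothing is to be gripped or lifted, and the other things on the bench are to be left where they are.

Things in the scene. Friction and masses are not known exactly. Their poses are not given: they have to be found in the camera images.
- tray_dock: Fixed aluminium dock. Origin: bench level, lane centreline, gate line. Own x = loading direction (away from the robot, turned up to 0.3 rad), y = left, z up; dock mm below mean this frame. Lane floor z=6, from x=-175 to the end stop (two rubber pads on the white reader head, 64 high) at x=110. Rails: inner faces y=+-81.5, tops z=34, 6 thick.
- dock_gate_line (a point): Point on the lane floor at the gate line, on the centreline (dock 0, 0, 6 mm).
- tube_tray: Loose white polystyrene tray, about 60 g, 160 mm across the lane (its own x axis, along dock y) by 100 mm along it, sides 26 mm high (31 with the pocket rims). Origin: centre of the underside. Starts in the lane with its leading face 8 to 35 mm short of the gate blade. Fully home, it touches the end stop: origin at dock x=+60 mm, rear face at x=+10 mm.
- gate (a joint): Gate turn in rad about a shaft above the left rail (dock y=93.5, z=44 mm, 8 mm thick, along x): 0 shut (spring-held), hard stop 0.68. Finger bar and blade turn as one: bar down, blade up. Takes 2 to 6 N at the bar. From 0.45 the blade is clear above the tray; 0.55 is comfortable.
- finger_bar_mid (a point): Folded steel strip of the gate, dock x=-172 to +18 mm outside the left rail; a fingertip can ride it. This point: middle of its face, moves with the gate. Shut, the face slopes up outwards from y=113, z=28 to y=138, z=43 mm; at gate 0.55 it is level, top z=20 mm, y=103 to 131. A tip at y=115 lowered to z=20 mm holds gate about 0.55 (y=108 to 126 will do); shaft and strip leave y over 103 free.
- gate_blade_tip (a point): Steel arm and blade of the gate. This point: middle of the blade's lower edge. The arm, 14 mm wide, reaches over the left rail and ends in a 5 mm thick blade (dock x=-2.5 to +2.5 mm) at dock y=39 to 58 mm; shut, its lower edge is 20 mm above the bench and bars the tray. At gate 0.55 the top of the arm is 66 mm above the bench.
- forceps: Steel forceps lying beside the right rail, 138 mm long, a bystander.
- tape_roll: Roll of brown tape, 92 mm across, 48 mm high, left of the reader head, a bystander.
Not all that is in view belongs to the job. Of the things like the tube_tray, leave any that is pink or red; of the rest the larger one is meant.

How it is judged:
By the outcome, as a careful person would: the job done as asked, in the order asked, and still so for the second after the job is handed in, with the robot touching nothing.
It also fails if it takes over 48 s, if anything falls off the work surface, if the arm or the gripper's body presses on something with over 40 N, if the wrist force passes 120 N, or if a joint passes its speed limit or range.

## Robot

A 6-joint arm with a two-finger parallel gripper is mounted at the origin on the work surface; the furniture and walls round the work are solid. World frame = base frame: x ahead of the robot, y to its left, z up, the work surface at z = 0. Lengths are in m, angles in rad, forces in N, time in s.
With the tool pointing down it reaches from about 0.375 to 0.9 m from the base axis. Payload 3.1 kg.
Tool frame: the origin (TCP) lies between the finger pads; the fingertips stand manip.nose_length ahead of it and the grasp point (between the pads) lies 5 mm behind it (manip.nose_length is the distance from the TCP to the fingertips, in m); z points along the fingers, y is the line along which they close (so a half turn about z gives the same grasp; the last joint's range is limited). The gripper opens to 85 mm and grips with 20 to 120 N. Pads are 22 mm wide; open, the fingers measure 114 mm over their backs; the gripper's body (76 mm by 85 mm) begins 54 mm behind the grasp point. The pads swing forward as they close: fully open they stand 13 mm farther back than shut.
Start: joints at [-1.466, 0.527, 1.433, -0, 1.181, -0.178], TCP at [0.174, -0.6, 0.245] pointing down, gripper open.
Joint ranges: [-3.08, 3.08], [-0.75, 2.2], [0.22, 2.44], [-1.43, 4.57], [0, 2.65], [-2.85, 2.85]. Speed limits (rad/s): [2.79, 2.79, 3.14, 3.14, 3.14, 3.14].

## Interface

Orientations are given as a unit quaternion [x, y, z, w].
In Python, from station import monitor, eyes, job, manip gives the robot as it stands.
- The arm moves only by the shell command python3 -m pendant 'ROWS' [FORCE]. ROWS is JSON, a list that holds one entry, the list of rows, each a list of 7 numbers: the shift along the tool's x, y, z as a fraction of full scale, then the turn, a rotation vector about the tool's x, y, z as a fraction of full scale, then the opening, from 0 (shut) to 1 (fully open). A call has 1 to 20 rows; each row shifts and turns the commanded pose from where the row before left it, along the tool's axes as they then stand; what a row does not reach is not made up. Full scale, the value 1, is 800 mm for a shift and 0.12 rad for a turn. A row lasts 1/10 s, in which the tool goes at most 50 mm and 8.59 degrees, less where a joint would pass 70% of its speed; a pose out of reach is approached as far as the arm can. A call with a number of a shift or a turn outside -1 to 1 is refused whole. A call with a gripper value outside its range is refused whole. The fingers move at their own pace and stop on an object; FORCE is the grip in N (left out, the last holds). Time passes only in rows, so rows that do not move let the fingers close. It gives the time, the measured TCP pose, the force, the opening and the grip force at its end, in the units of the state.
- monitor.sense(): the state, without advancing time (a new reading comes with each control period).
- eyes.snapshot(name): name is "side" or "top" or "wrist"; returns a dict with "pixels" (400x640x3 uint8, red, green, blue), "depth" (400x640 float32, m along the optical axis (not along the pixel's ray), 0 where there is no reading), "intrinsics" (3x3 intrinsics, pixels), "k1" (the pictures are not rectified: a ray, as slopes to the right and down, at radius r is drawn at 1 + k1 r^2 times it, then the intrinsics apply), "eye" and "attitude" of the camera in the world. Camera axes: x right, y down, z forward; pixel columns grow to the right and rows downward; lengths in m; the calibration is good to about 2 mm. A picture is of the moment at which its call begins.
- job.sign_off(): hands the job in; it is judged then, once.
The state is a dict: "t": time; "q": joint angles; "qd": joint speeds; "tau": joint torques, N m; "tcp_pos": TCP position; "tool_rot": TCP orientation; "force": force on the tool from outside, world axes, zero at the start; "ft_torque": the same for the moment, N m; "finger_gap": opening from 0.0 (shut) to 1.0 (fully open); "gripper_force": force on a finger pad.
Only numpy, scipy, OpenCV 4.12 (cv2) and the standard library are available. Lean on these libraries where they do the work, as an engineer would, in place of code of your own. Each camera call takes 0.05 s, during which the arm holds its last target. There are 200 camera calls.

## Working session

There is one attempt and no reset: what is moved stays moved. The work goes in short steps, Python scripts to look and compute and a shell command to move; the robot and the scene stay as the last step left them, time stands still between calls to the robot, and variables do not carry over. Pictures are saved under pics/ and viewed, at most 10 in all, crops included, and the job is handed in when it is done.

```bash
ls; mkdir -p pics
cat > h.py <<'E'
import numpy as np, cv2
from scipy.spatial.transform import Rotation as R
from station import monitor, eyes, job, manip
def att(a):
    a=np.array(a,float); return a if a.shape==(3,3) else R.from_quat(a).as_matrix()
def snap(n,f=None):
    s=eyes.snapshot(n)
    if f: cv2.imwrite('pics/'+f,cv2.cvtColor(s['pixels'],cv2.COLOR_RGB2BGR)); np.save('pics/'+f+'.npy',s,allow_pickle=True)
    return s
def load(f): return np.load('pics/'+f+'.npy',allow_pickle=True).item()
def ray(s,u,v):
    K=np.array(s['intrinsics']);d=np.array([(u-K[0,2])/K[0,0],(v-K[1,2])/K[1,1]]);m=d.copy()
    for _ in range(10): m=d/(1+s['k1']*(m@m))
    return att(s['attitude'])@np.array([m[0],m[1],1])
def pt(s,u,v,z=None):
    r=ray(s,u,v);e=np.array(s['eye'])
    if z is None: return e+r*s['depth'][int(v),int(u)]
    return e+r*(z-e[2])/r[2]
def proj(s,p):
    c=att(s['attitude']).T@(np.array(p)-s['eye']);m=c[:2]/c[2];m=m*(1+s['k1']*(m@m));K=np.array(s['intrinsics'])
    return K[0,0]*m[0]+K[0,2],K[1,1]*m[1]+K[1,2]
E
python3 - <<'E'
from h import *
for n in('top','side'):
    s=snap(n,n+'0.png'); print(n,s['eye'],s['attitude'],s['intrinsics'],s['k1'])
st=monitor.sense();print({k:np.round(v,3) for k,v in st.items()},manip.nose_length)
E
```

```text
pics
top [0.41721851 0.02376546 1.3437871 ] [ 0.7106117  -0.70173888  0.03675776 -0.0352479 ] [[512.60724612   0.         317.8456576 ]
 [  0.         512.60724612 197.78587183]
 [  0.           0.           1.        ]] -0.17096965885750198
side [ 0.51145192 -0.88137037  0.57336842] [ 0.859085   -0.00782333  0.01898496 -0.51142089] [[479.38375543   0.         313.12838535]
 [  0.         479.38375543 203.25516028]
 [  0.           0.           1.        ]] -0.027353854648447536
{'t': np.float64(0.1), 'q': array([-1.466,  0.528,  1.434, -0.   ,  1.181, -0.179]), 'qd': array([-0.   , -0.001, -0.003,  0.001, -0.   , -0.   ]), 'tau': array([ 0.0000e+00, -4.4331e+01, -1.7859e+01, -0.0000e+00,  4.0000e-03,
       -0.0000e+00]), 'tcp_pos': array([ 0.174, -0.6  ,  0.244]), 'tool_rot': array([ 0.99 ,  0.141,  0.   , -0.001]), 'force': array([ 0.397, -0.269,  0.24 ]), 'ft_torque': array([-0.014,  0.042, -0.007]), 'gripper_force': np.float64(0.0), 'finger_gap': np.float64(1.002)} 0.014
```

View pics/top0.png

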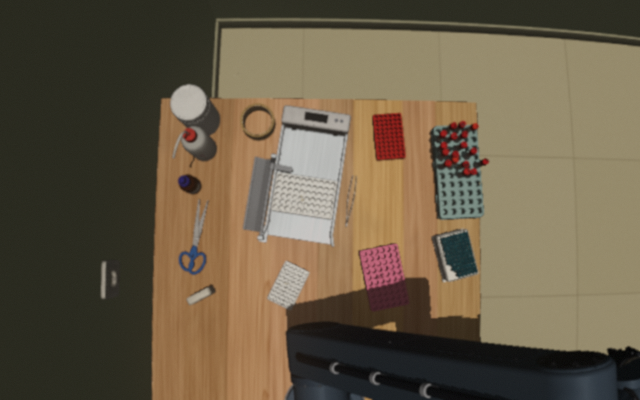

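View pics/side0.png

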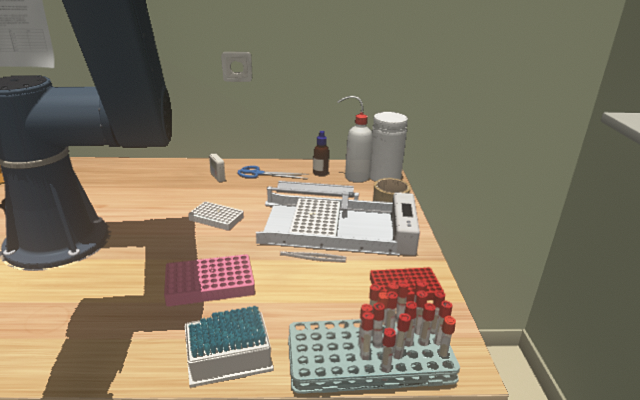

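The top view shows the dock running from (300,240) to (315,115). The tray-like things are: white tray in the lane (303,196), small white rack (289,284), pink rack (384,276) and red rack (389,136). By the description, it's the larger white one in the lane. I'll check that in a close crop.

Run:
```python
from h import *
s=load('top0.png');im=cv2.imread('pics/top0.png')[95:250,235:365]
cv2.imwrite('pics/crop1.png',cv2.resize(im,None,fx=3.8,fy=3.8,interpolation=cv2.INTER_CUBIC))
# dock yaw / origin fit candidates: point heights
for u,v in [(303,196),(289,284),(315,150),(258,195),(252,200),(316,112),(283,167)]: print(u,v,np.round(pt(s,u,v),3))
```

```text
303 196 [0.556 0.06  0.029]
289 284 [0.329 0.093 0.017]
315 150 [0.681 0.031 0.005]
258 195 [0.557 0.177 0.024]
252 200 [0.543 0.191 0.039]
316 112 [0.769 0.029 0.064]
283 167 [0.63  0.113 0.034]
```

View pics/crop1.png

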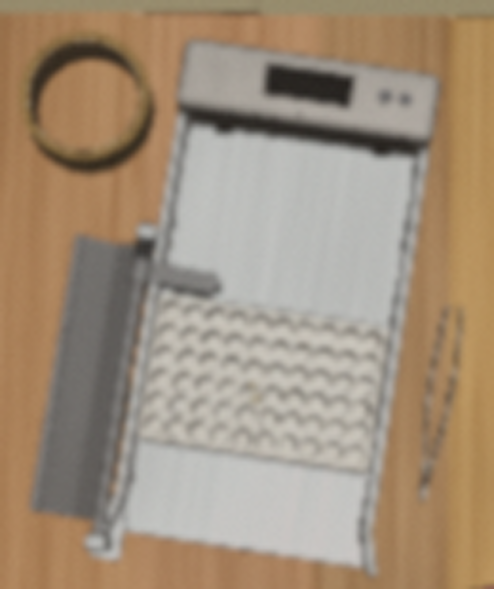

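The crop shows the white tray in the lane with 6+ pocket rows, the arm tip at crop (220,284), bar outer corners at (33,508) and (78,236), and the right rail end at (374,572).

```bash
cat >> h.py <<'E'
def D2W(d,P):
    c,s_=np.cos(P[2]),np.sin(P[2]);return np.array([P[0]+c*d[0]-s_*d[1],P[1]+s_*d[0]+c*d[1],d[2]])
E
python3 - <<'E'
from h import *
from scipy.optimize import least_squares
s=load('top0.png')
C=[((33,508),(-172,138,43)),((78,236),(18,138,43)),((376,573),(-175,-87.5,34)),((162,278),(0,70,60)),((220,284),(0,39,55))]
C=[((a[0]/3.8+235-.4,a[1]/3.8+95-.4),np.array(d)/1e3) for a,d in C]
f=lambda P:np.concatenate([np.array(proj(s,D2W(d,P)))-a for a,d in C])
r=least_squares(f,[.62,.05,-.1]);print(r.x,r.fun.round(2).reshape(-1,2))
P=r.x
# refine yaw & lateral w/ rails (depth points z 30-37mm)
pts=np.array([pt(s,u,v) for v in range(95,250) for u in range(225,365) if s['depth'][v,u]>0])
c,sn=np.cos(P[2]),np.sin(P[2]);d=(pts[:,:2]-P[:2])@np.array([[c,-sn],[sn,c]])
L=lambda m:(np.round(np.median(d[m],0),4),m.sum())
z=pts[:,2]
for x0 in range(-170,110,40):
    m=(d[:,0]>x0/1e3)&(d[:,0]<x0/1e3+.04)
    for sg in(1,-1):
        k=m&(abs(z-.034)<.006)&(abs(sg*d[:,1]-.0845)<.012); print(x0,sg,L(k) if k.any() else 0,end=' ')
    print()
k=(abs(z-.03)<.007)&(abs(d[:,1])<.07)&(d[:,0]<0);print('tray x',np.percentile(d[k,0],[1,50,99]),'y',np.percentile(d[k,1],[1,99]))
k=(abs(z-.064)<.006)&(d[:,0]>.08);print('head x,y',np.percentile(d[k],[2,50,98],axis=0))
p=np.array(D2W((.11,0,0),P));print('origin tray r',p)
cv=cv2.imread('pics/side0.png');t=load('side0.png')
for q in[(-172,138,43),(18,138,43),(-175,-87.5,34),(-175,-87.5,0),(-175,87.5,34),(110,-87.5,34),(0,39,20),(0,0,6)]:
    u=proj(t,D2W(np.array(q)/1e3,P));cv2.circle(cv,(int(u[0]*4),int(u[1]*4)),6,(0,0,255),-1,cv2.LINE_AA,2)
cv2.imwrite('pics/sidechk.png',cv2.resize(cv[170:270,240:430],None,fx=4,fy=4))
E
```

```text
[ 0.61726662  0.05023028 -0.1301368 ] [[ 0.43  2.03]
 [ 0.08  0.65]
 [-2.31 -1.09]
 [ 2.44 -1.  ]
 [-0.65 -0.56]]
-170 1 (array([-0.1506,  0.0872]), np.int64(31)) -170 -1 (array([-0.1495, -0.0842]), np.int64(39)) 
-130 1 (array([-0.1047,  0.0843]), np.int64(60)) -130 -1 (array([-0.1057, -0.0822]), np.int64(47)) 
-90 1 (array([-0.07  ,  0.0821]), np.int64(74)) -90 -1 (array([-0.069, -0.081]), np.int64(68)) 
-50 1 (array([-0.0297,  0.0822]), np.int64(71)) -50 -1 (array([-0.0289, -0.0813]), np.int64(62)) 
-10 1 (array([0.0059, 0.0832]), np.int64(34)) -10 -1 (array([ 0.0106, -0.0844]), np.int64(37)) 
30 1 (array([0.0508, 0.084 ]), np.int64(37)) 30 -1 (array([ 0.05  , -0.0848]), np.int64(33)) 
70 1 (array([0.0907, 0.0838]), np.int64(32)) 70 -1 (array([ 0.0894, -0.0854]), np.int64(35)) 
tray x [-0.10963369 -0.05934417 -0.00437531] y [-0.0671295   0.06709661]
head x,y [[ 0.11403585 -0.08551945]
 [ 0.13633284 -0.00190848]
 [ 0.15950681  0.07987391]]
origin tray r [0.72633647 0.0359556  0.        ]
```

View pics/sidechk.png

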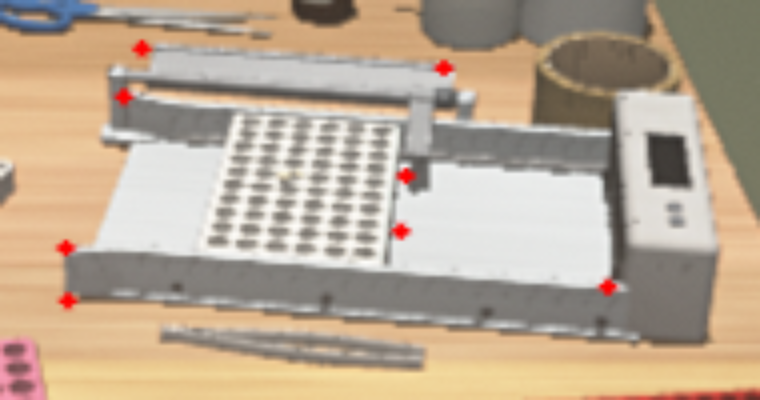

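The side view shows my dock estimate is about 5–8 mm short along x: the projected blade tip is at (405,176) but the real one is at (420,188), and the bar's far corner reads (444,68) against (456,72). I'll refit with both cameras.

Run:
```python
from h import *
from scipy.optimize import least_squares
s=load('top0.png');t=load('side0.png')
C=[((33,508),(-172,138,43)),((78,236),(18,138,43)),((376,573),(-175,-87.5,34)),((220,284),(0,39,55))]
C=[(s,(a[0]/3.8+235-.4,a[1]/3.8+95-.4),np.array(d)/1e3) for a,d in C]
T=[((150,47),(-172,138,43)),((456,72),(18,138,43)),((67,250),(-175,-87.5,34)),((68,299),(-175,-87.5,0)),((420,190),(0,39,20)),((125,92),(-175,87.5,34))]
C+=[(t,(a[0]/4+240-.4,a[1]/4+170-.4),np.array(d)/1e3) for a,d in T]
# rail points: lateral only
W=lambda d:D2W(np.array(d),[.61727,.05023,-.13014])[:2]
Rl=[(W((-.1506,.0872,0)),.0845),(W((.0508,.084,0)),.0845),(W((.0907,.0838,0)),.0845),(W((-.1495,-.0842,0)),-.0845),(W((.05,-.0848,0)),-.0845),(W((.0894,-.0854,0)),-.0845)]
H=(W((.114,-.002,0)),.11)
def f(P):
    a=[np.array(proj(c,D2W(d,P)))-u for c,u,d in C]
    n=np.array([-np.sin(P[2]),np.cos(P[2])])
    return np.concatenate(a+[[((p-P[:2])@n-y)*1e3 for p,y in Rl]])
r=least_squares(f,[.62,.05,-.1],loss='soft_l1');P=r.x
print(P,f(P).round(1)[:20].reshape(-1,2).tolist(),f(P)[20:].round(1))
pts=np.array([pt(s,u,v) for v in range(95,250) for u in range(225,365) if s['depth'][v,u]>0])
c,sn=np.cos(P[2]),np.sin(P[2]);d=(pts[:,:2]-P[:2])@np.array([[c,-sn],[sn,c]]);z=pts[:,2]
for y0 in(-.06,-.02,.02):
    k=(abs(z-.03)<.007)&(abs(d[:,1]-y0)<.015)&(d[:,0]<0.01);print('tray x',np.percentile(d[k,0],[0,100]))
k=(abs(z-.064)<.006)&(d[:,0]>.08);print('head x,y',np.percentile(d[k],[2,98],axis=0))
for u,v in[(230,112),(203,250),(384,264)]: # tray top corners side crop
    w=pt(t,u/4+240,v/4+170,.03);print('side tray',((w[:2]-P[:2])@np.array([[c,-sn],[sn,c]])).round(4))
```

```text
[ 0.61869988  0.0499511  -0.14046129] [[-0.0, 0.8], [0.4, -0.4], [-2.9, -1.4], [-0.5, -1.3], [-0.7, 0.2], [-1.9, -0.8], [0.2, -0.9], [0.5, 0.2], [-2.7, -3.3], [0.8, 1.1]] [ 1.2  0.1  0.3 -1.2  0.3  0.1]
tray x [-0.11112956 -0.0098726 ]
tray x [-0.11126664 -0.0102162 ]
tray x [-0.11106292 -0.0104381 ]
head x,y [[ 0.112712   -0.08406046]
 [ 0.15805136  0.08127353]]
side tray [-0.1106  0.0826]
side tray [-0.1034 -0.0758]
side tray [-0.0066 -0.0756]
```

Dock pose is about (0.620, 0.050, yaw −0.140), with the tray's rear face near dock x=−111. I'll turn the tool to the dock's yaw, then travel to dock (−145, 65) at the present height.

```bash
cat >> h.py <<'E'
P0=np.array([.620,.050,-.140])
def W2D(w,P=P0):
    c,s_=np.cos(P[2]),np.sin(P[2]);a=np.array(w)[:2]-P[:2];return np.array([c*a[0]+s_*a[1],-s_*a[0]+c*a[1],w[2]])
def st():
    s=monitor.sense();m=R.from_quat(s['tool_rot']).as_matrix()
    print('t',s['t'],'dock mm',(W2D(s['tcp_pos'])*1e3).round(1),'yaw',np.arctan2(m[1,0],m[0,0]).round(4),'z',m[:,2].round(3),'F',np.round(s['force'],1),'gap',s['finger_gap'],'q',np.round(s['q'],2))
E
python3 -m pendant '[[[0,0,0,0,0,0.88,1],[0,0,0,0,0,0.88,1],[0,0,0,0,0,0.88,1],[0,0,0,0,0,0.88,1],[0.016,-0.06,0,0,0,0,1],[0.016,-0.06,0,0,0,0,1],[0.016,-0.06,0,0,0,0,1],[0.016,-0.06,0,0,0,0,1],[0.016,-0.06,0,0,0,0,1],[0.016,-0.06,0,0,0,0,1],[0.016,-0.06,0,0,0,0,1],[0.016,-0.06,0,0,0,0,1],[0.016,-0.06,0,0,0,0,1],[0.016,-0.06,0,0,0,0,1],[0.016,-0.06,0,0,0,0,1],[0.016,-0.06,0,0,0,0,1],[0.016,-0.06,0,0,0,0,1],[0.016,-0.06,0,0,0,0,1],[0.016,-0.06,0,0,0,0,1],[0.016,-0.06,0,0,0,0,1]]]'; python3 -c "
from h import *;st()"
```

```text
t: 2.1
tcp_pos: [0.4843, 0.1341, 0.2451]
tool_rot: [0.998, -0.069, -0.0, 0.0]
force: [0.8, -1.0, -0.2]
finger_gap: 1.0
gripper_force: 0.0
t 2.1 dock mm [-146.1   64.3  245.1] yaw -0.139 z [-0. -0. -1.] F [ 0.8 -1.  -0.2] gap 1.000106264460781 q [ 0.05  0.36  1.73 -0.    1.04  1.76]
```

```bash
python3 -m pendant '[[[0,0,0.04,0,0,0,1],[0,0,0.04,0,0,0,1],[0,0,0.03,0,0,0,1],[0,0,0,0,0,0,1],[0,0,0,0,0,0,1]]]'
python3 - <<'E'
from h import *
st();s=snap('wrist','w1.png');t=snap('side','s1.png')
im=cv2.imread('pics/w1.png')
for q in[(-172,138,43),(18,138,43),(-172,113,28),(-175,-87.5,34),(-175,81.5,34),(-175,-81.5,6),(0,39,20),(-110,0,32),(-110,80,32),(-110,-80,32)]:
    u=proj(s,D2W(np.array(q)/1e3,P0));cv2.circle(im,(int(u[0]*4),int(u[1]*4)),12,(0,0,255),-1,cv2.LINE_AA,2)
cv2.imwrite('pics/w1a.png',im)
E
```

```text
t: 2.6
tcp_pos: [0.484, 0.1319, 0.1572]
tool_rot: [0.998, -0.07, -0.001, 0.0]
force: [1.0, 0.2, 0.1]
finger_gap: 1.004
gripper_force: 0.0
t 2.6 dock mm [-146.1   62.1  157.2] yaw -0.1396 z [-0.001 -0.    -1.   ] F [1.  0.2 0.1] gap 1.003775641663463 q [0.04 0.5  1.82 0.   0.82 1.75]
```

View pics/w1a.png

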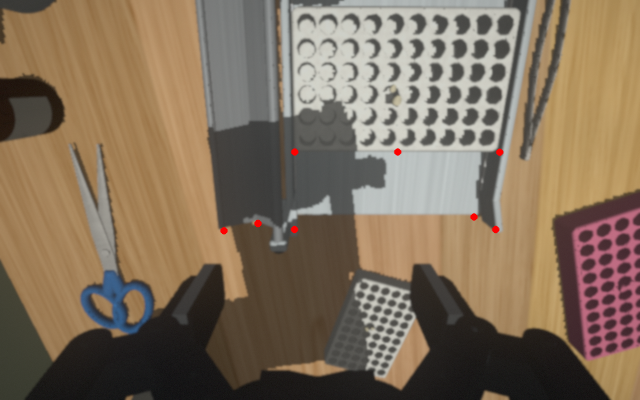

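The wrist view agrees with the model: the tray's rear edge is at row 152, as predicted, and the bar's near corner is at (219,228) against (224,230), within 3–4 mm. I'll descend to just above the bar.

```bash
python3 -m pendant '[[[0,-0.005,0.04,0,0,0,1],[0,0,0.04,0,0,0,1],[0,0,0.03,0,0,0,1],[0,0,0.01,0,0,0,1],[0,0,0,0,0,0,1],[0,0,0,0,0,0,1]]]'
python3 - <<'E'
from h import *
st();t=snap('side','s2.png')
im=cv2.imread('pics/s2.png');T=monitor.sense()['tcp_pos'];d=W2D(T)
for k,dz in enumerate((0,-.014)):
  for dy in(-.05,.05):
    u=proj(t,D2W(d+[0,dy,dz],P0));cv2.circle(im,(int(u[0]*4),int(u[1]*4)),5,(0,0,255) if k else (0,255,0),-1,cv2.LINE_AA,2)
cv2.imwrite('pics/s2a.png',cv2.resize(im[130:270,230:430],None,fx=4,fy=4,interpolation=cv2.INTER_CUBIC))
E
```

```text
t: 3.3
tcp_pos: [0.4858, 0.1358, 0.0626]
tool_rot: [0.998, -0.07, 0.001, -0.0]
force: [-0.2, -0.4, -0.3]
finger_gap: 0.997
gripper_force: 0.0
t 3.3 dock mm [-144.9   66.3   62.6] yaw -0.1398 z [ 0.003  0.    -1.   ] F [-0.2 -0.4 -0.3] gap 0.9967393406079642 q [0.05 0.67 1.87 0.   0.59 1.76]
```

View pics/s2a.png

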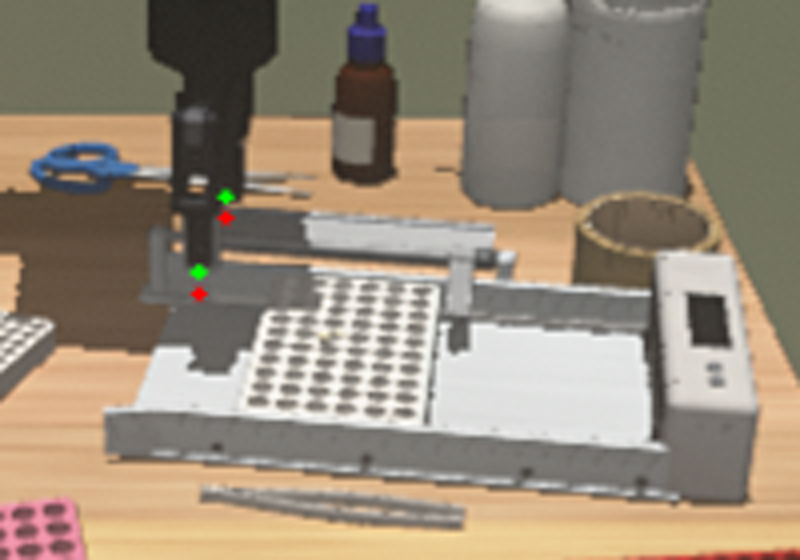

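The side view shows the near fingertip at crop (198,265), level with the TCP (green dot), so open tips stand about at TCP height. The tray is untouched. I'll press the bar down.

```bash
python3 -m pendant '[[[0,0,0.01,0,0,0,1],[0,0,0.01,0,0,0,1],[0,0,0.01,0,0,0,1],[0,0,0.006,0,0,0,1],[0,0,0.006,0,0,0,1],[0,0,0.005,0,0,0,1],[0,0,0.004,0,0,0,1],[0,0,0,0,0,0,1],[0,0,0,0,0,0,1],[0,0,0,0,0,0,1]]]'
python3 - <<'E'
from h import *
st();t=snap('side','s3.png');s=snap('wrist','w3.png')
a=cv2.resize(cv2.imread('pics/s3.png')[150:270,240:430],None,fx=4,fy=4,interpolation=cv2.INTER_CUBIC)[:, :760]
# gate angle from arm/blade: predicted points for several angles
def g(y,z,th):
    a,b=y-93.5,z-44;return 93.5+a*np.cos(th)+b*np.sin(th),44-a*np.sin(th)+b*np.cos(th)
for th,c in((.45,(0,0,255)),(.55,(0,255,0)),(.65,(255,0,0))):
    for y in(39,58):
        q=g(y,20,th);u=proj(t,D2W(np.array([0,*q])/1e3,P0));cv2.circle(a,(int((u[0]-240)*4),int((u[1]-150)*4)),3,c,-1)
cv2.imwrite('pics/s3a.png',a)
E
```

```text
t: 4.35
tcp_pos: [0.4846, 0.1334, 0.0226]
tool_rot: [0.998, -0.069, 0.0, 0.001]
force: [-3.0, -14.6, 22.9]
finger_gap: 0.995
gripper_force: 13.9
t 4.35 dock mm [-145.7   63.7   22.6] yaw -0.1382 z [ 0.    -0.003 -1.   ] F [ -3.  -14.6  22.9] gap 0.9954915449385074 q [ 0.05  0.75  1.89 -0.01  0.5   1.76]
```

View pics/s3a.png

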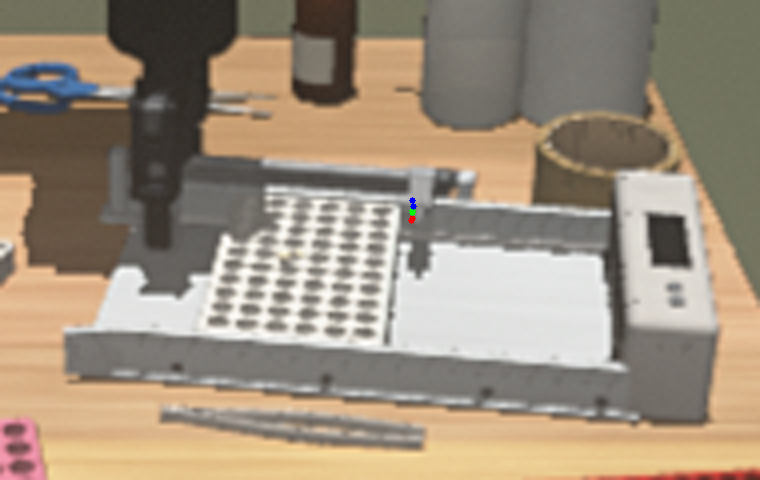

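The force is 23 N up and 15 N sideways, more than the gate should need. I'll check the bar's angle with depth.

```bash
cat > bar.py <<'E'
from h import *
def cloud(s,P=P0):
    D=s['depth'];v,u=np.nonzero(D>0);K=np.array(s['intrinsics'])
    d=np.stack([(u-K[0,2])/K[0,0],(v-K[1,2])/K[1,1]],1);m=d.copy()
    for _ in range(10): m=d/(1+s['k1']*(m**2).sum(1,keepdims=True))
    w=np.c_[m,np.ones(len(m))]*D[v,u][:,None]@att(s['attitude']).T+s['eye']
    c,sn=np.cos(P[2]),np.sin(P[2]);a=w[:,:2]-P[:2]
    return np.c_[a@np.array([[c,-sn],[sn,c]]),w[:,2]]*1e3
def bar(s,x=(-110,10)):
    p=cloud(s);o=[]
    for y in range(98,150,4):
        k=(p[:,0]>x[0])&(p[:,0]<x[1])&(abs(p[:,1]-y)<2)&(p[:,2]<90);o.append((y,round(float(np.median(p[k,2])),1) if k.sum()>3 else None,int(k.sum())))
    return o
def arm(s):
    p=cloud(s);o=[]
    for y in range(28,92,6):
        k=(abs(p[:,0])<7)&(abs(p[:,1]-y)<3)&(p[:,2]<90);o.append((y,round(float(p[k,2].max())) if k.any() else None))
    return o
E
python3 - <<'E'
from bar import *
print('top0',bar(load('top0.png')),arm(load('top0.png')))
for n in('top',):
    s=snap(n,n+'3.png');print(n,bar(s),arm(s))
print('side',arm(load('s2.png')),arm(load('s3.png')));print(bar(load('s2.png'),(-100,10)),bar(load('s3.png'),(-100,10)));print('wrist',bar(load('w3.png'),(-100,10)),arm(load('w3.png')));st()
E
```

```text
top0 [(98, 44.8, 61), (102, 38.4, 62), (106, 35.6, 62), (110, 32.0, 63), (114, 28.9, 66), (118, 29.1, 82), (122, 34.0, 79), (126, 36.3, 74), (130, 39.4, 79), (134, 41.7, 77), (138, 44.0, 67), (142, 39.1, 4), (146, 0.3, 25)] [(28, 10), (34, 12), (40, 33), (46, 36), (52, 40), (58, 40), (64, 42), (70, 44), (76, 46), (82, 47), (88, 54)]
top [(98, 44.7, 36), (102, 30.3, 43), (106, 22.0, 43), (110, 22.4, 58), (114, 22.4, 61), (118, 22.9, 58), (122, 23.8, 59), (126, 24.7, 60), (130, 26.2, 65), (134, 26.7, 50), (138, 2.0, 7), (142, 0.3, 56), (146, -0.0, 57)] [(28, 8), (34, 46), (40, 56), (46, 55), (52, 54), (58, 55), (64, 52), (70, 55), (76, 53), (82, 51), (88, 52)]
side [(28, 9), (34, 34), (40, 34), (46, 36), (52, 38), (58, 40), (64, 40), (70, 43), (76, 44), (82, 46), (88, 51)] [(28, 9), (34, 53), (40, 55), (46, 53), (52, 52), (58, 52), (64, 52), (70, 50), (76, 49), (82, 52), (88, 51)]
[(98, 36.6, 4), (102, 34.5, 14), (106, 31.8, 20), (110, 28.6, 16), (114, None, 3), (118, None, 0), (122, 36.4, 18), (126, 36.0, 62), (130, 38.1, 67), (134, 41.3, 86), (138, 42.8, 60), (142, 43.9, 11), (146, None, 0)] [(98, 32.9, 75), (102, 28.2, 25), (106, None, 2), (110, None, 0), (114, None, 0), (118, None, 0), (122, None, 0), (126, None, 0), (130, None, 1), (134, None, 3), (138, None, 2), (142, None, 1), (146, None, 0)]
wrist [(98, 0.1, 2138), (102, 28.4, 384), (106, 22.1, 1232), (110, 22.1, 2071), (114, 22.8, 2106), (118, 23.4, 2139), (122, 24.0, 2155), (126, 24.7, 2179), (130, 25.3, 2203), (134, 26.9, 2525), (138, 26.8, 489), (142, None, 0), (146, None, 0)] [(28, None), (34, None), (40, None), (46, None), (52, None), (58, None), (64, None), (70, None), (76, None), (82, None), (88, None)]
t 4.5 dock mm [-145.7   63.7   22.6] yaw -0.1382 z [ 0.    -0.003 -1.   ] F [ -3.2 -14.6  23.1] gap 1.0002283629403135 q [ 0.05  0.75  1.89 -0.01  0.5   1.76]
```

Run:
```python
from h import *
s=monitor.sense();F=s['force'];M=s['ft_torque'];print(F,M,s['gripper_force'])
c,sn=np.cos(-.14),np.sin(-.14);Rd=np.array([[c,sn,0],[-sn,c,0],[0,0,1]]);F=Rd@F;M=Rd@M
p=np.cross(F,M)/(F@F);print('dock F',F.round(1),'M',M.round(2),'point nearest',(p*1e3).round(1),'dir',(F/np.linalg.norm(F)).round(2))
im=cv2.imread('pics/w3.png');cv2.imwrite('pics/w3a.png',im[100:400,0:400] if 0 else im)
```

```text
[ -3.21714398 -14.57598575  23.13648511] [-1.27077522  0.45404993  0.06188176] 13.943685174017446
dock F [ -1.2 -14.9  23.1] M [-1.32  0.27  0.06] point nearest [ -9.5 -40.2 -26.4] dir [-0.04 -0.54  0.84]
```

View pics/w3a.png

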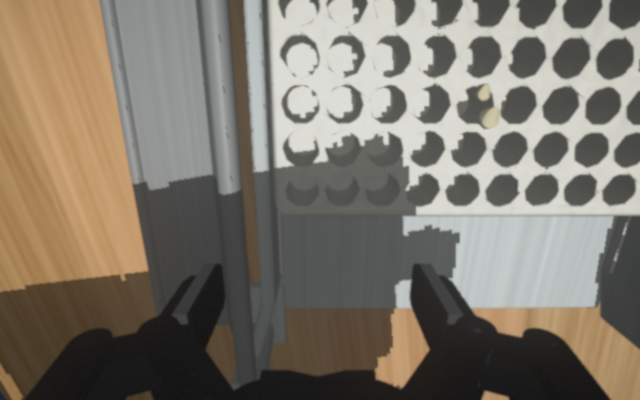

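The slope gives gate ≈0.4. The side force is friction from the bar swinging inward under the tip. I'll ease the tip inward 2 mm and lower it about 4 mm.

```bash
python3 -m pendant '[[[0,0.0025,0,0,0,0,1],[0,0,0.002,0,0,0,1],[0,0,0.002,0,0,0,1],[0,0,0.001,0,0,0,1],[0,0,0,0,0,0,1],[0,0,0,0,0,0,1]]]'
python3 - <<'E'
from bar import *
st();s=snap('wrist','w4.png');print('wrist',bar(s,(-100,10)));s=snap('top','top4.png');print(arm(s));s=snap('side','s4.png');print(arm(s))
E
```

```text
t: 5.1
tcp_pos: [0.4844, 0.1311, 0.0205]
tool_rot: [0.998, -0.069, 0.001, 0.001]
force: [-7.0, -18.3, 40.3]
finger_gap: 0.999
gripper_force: 21.7
t 5.1 dock mm [-145.6   61.4   20.5] yaw -0.138 z [ 0.001 -0.003 -1.   ] F [ -7.  -18.3  40.3] gap 0.9985328052658705 q [ 0.04  0.76  1.89 -0.01  0.49  1.76]
wrist [(98, 0.1, 2179), (102, -0.2, 476), (106, 20.5, 1016), (110, 20.6, 2022), (114, 20.8, 2026), (118, 21.0, 2016), (122, 21.2, 2032), (126, 21.4, 2029), (130, 21.8, 2385), (134, 22.8, 1313), (138, None, 1), (142, None, 0), (146, 0.6, 86)]
[(28, 10), (34, 53), (40, 58), (46, 61), (52, 62), (58, 58), (64, 58), (70, 54), (76, 54), (82, 52), (88, 55)]
[(28, 8), (34, 7), (40, 62), (46, 57), (52, 57), (58, 56), (64, 54), (70, 52), (76, 52), (82, 52), (88, 51)]
```

Contact is too near the shaft (short lever, self-locking friction). I'll lift, shift the tip 6 mm outward and press again.

```bash
python3 -m pendant '[[[0,0,-0.012,0,0,0,1],[0,0,-0.012,0,0,0,1],[0,-0.0065,0,0,0,0,1],[0,0,0,0,0,0,1],[0,0,0.008,0,0,0,1],[0,0,0.007,0,0,0,1],[0,0,0.006,0,0,0,1],[0,0,0,0,0,0,1],[0,0,0,0,0,0,1],[0,0,0,0,0,0,1]]]'
python3 - <<'E'
from bar import *
st();s=snap('wrist','w5.png');print('wrist',bar(s,(-100,10)));s=snap('top','top5.png');print(arm(s))
E
```

```text
t: 6.25
tcp_pos: [0.4848, 0.1343, 0.0222]
tool_rot: [0.998, -0.068, -0.0, 0.003]
force: [-5.6, -28.7, 41.5]
finger_gap: 0.999
gripper_force: 22.8
t 6.25 dock mm [-145.6   64.6   22.2] yaw -0.1367 z [-0.001 -0.005 -1.   ] F [ -5.6 -28.7  41.5] gap 0.9987348124921657 q [ 0.05  0.75  1.88 -0.01  0.5   1.77]
wrist [(98, 0.2, 1981), (102, 28.6, 439), (106, 22.1, 1274), (110, 22.0, 2091), (114, 22.7, 2118), (118, 23.3, 2124), (122, 23.9, 2167), (126, 24.6, 2187), (130, 25.2, 2211), (134, 26.7, 2516), (138, 26.7, 466), (142, None, 0), (146, None, 0)]
[(28, 15), (34, 49), (40, 57), (46, 56), (52, 55), (58, 55), (64, 53), (70, 50), (76, 52), (82, 53), (88, 52)]
```

The sideways friction needs following: the bar's material moves inward as it goes down. I'll touch further out (tip y≈124) and follow it diagonally to y≈115, z=20.

```bash
python3 -m pendant '[[[0,0,-0.014,0,0,0,1],[0,0,-0.013,0,0,0,1],[0,-0.011,0,0,0,0,1],[0,0,0,0,0,0,1],[0,0,0.009,0,0,0,1],[0,0.002,0.0031,0,0,0,1],[0,0.002,0.0031,0,0,0,1],[0,0.002,0.0031,0,0,0,1],[0,0.002,0.0031,0,0,0,1],[0,0.002,0.0031,0,0,0,1],[0,0.002,0.0031,0,0,0,1],[0,0,0,0,0,0,1],[0,0,0,0,0,0,1]]]'
python3 - <<'E'
from bar import *
st();s=snap('wrist','w6.png');print('wrist',bar(s,(-100,10)));s=snap('top','top6.png');print(arm(s))
E
```

```text
t: 7.65
tcp_pos: [0.4847, 0.1376, 0.019]
tool_rot: [0.998, -0.07, -0.0, 0.0]
force: [-1.2, -1.6, 8.6]
finger_gap: 0.999
gripper_force: 4.2
t 7.65 dock mm [-146.2   67.9   19. ] yaw -0.1396 z [-0. -0. -1.] F [-1.2 -1.6  8.6] gap 0.9988828624520378 q [ 0.05  0.76  1.88 -0.    0.5   1.77]
wrist [(98, 0.3, 1797), (102, None, 0), (106, 18.7, 1386), (110, 18.4, 1914), (114, 18.0, 1878), (118, 17.7, 1899), (122, 17.4, 1859), (126, 17.1, 2006), (130, 17.7, 1656), (134, 16.1, 15), (138, 0.7, 34), (142, -0.1, 1522), (146, -0.1, 1602)]
[(28, 11), (34, 51), (40, 66), (46, 69), (52, 65), (58, 64), (64, 61), (70, 59), (76, 57), (82, 56), (88, 53)]
```

Gate is now about 0.62 with only 8.6 N. I'll ease up 1 mm and push along the lane, holding the bar.

```bash
python3 -m pendant '[[[0.01,0,-0.0012,0,0,0,1],[0.01,0,0,0,0,0,1],[0.01,0,0,0,0,0,1],[0.006,0,0,0,0,0,1],[0.006,0,0,0,0,0,1],[0.008,0,0,0,0,0,1],[0.008,0,0,0,0,0,1],[0.008,0,0,0,0,0,1],[0.008,0,0,0,0,0,1]]]'
python3 - <<'E'
from bar import *
st();s=snap('top','top7.png');print(bar(s,(-30,18)),arm(s))
p=cloud(s)
for y0 in(-60,-30,0):
    k=(abs(p[:,2]-30)<7)&(abs(p[:,1]-y0)<12)&(p[:,0]<95);print('tray x',np.percentile(p[k,0],[0,100]).round(1))
E
```

```text
t: 8.65
tcp_pos: [0.5408, 0.13, 0.0192]
tool_rot: [0.998, -0.069, -0.003, 0.0]
force: [-4.0, 1.4, 5.3]
finger_gap: 1.001
gripper_force: 2.9
t 8.65 dock mm [-89.6  68.2  19.2] yaw -0.139 z [-0.006 -0.    -1.   ] F [-4.   1.4  5.3] gap 1.000675129472716 q [0.03 0.79 1.75 0.   0.61 1.74]
[(98, 47.7, 15), (102, 21.5, 6), (106, 18.0, 15), (110, 17.5, 17), (114, 17.0, 20), (118, 17.7, 17), (122, 16.6, 18), (126, 17.8, 19), (130, 17.6, 7), (134, -0.6, 15), (138, -0.4, 20), (142, -2.0, 14), (146, -1.6, 21)] [(28, 37), (34, 55), (40, 65), (46, 69), (52, 65), (58, 66), (64, 61), (70, 59), (76, 58), (82, 54), (88, 55)]
tray x [-579.6   19.4]
tray x [-260.7   19.3]
tray x [-305.4   21. ]
```

```bash
python3 -m pendant '[[[0.008,0,0,0,0,0,1],[0.008,0,0,0,0,0,1],[0.008,0,0,0,0,0,1],[0.008,0,0,0,0,0,1],[0.008,0,0,0,0,0,1],[0.008,0,0,0,0,0,1],[0.008,0,0,0,0,0,1],[0.008,0,0,0,0,0,1],[0.008,0,0,0,0,0,1],[0.008,0,0,0,0,0,1]]]'
python3 - <<'E'
from bar import *
st();s=snap('top','top8.png');print(bar(s,(-30,18)),arm(s))
p=cloud(s)
for y0 in(-60,-30,0):
    k=(abs(p[:,2]-30)<7)&(abs(p[:,1]-y0)<12)&(p[:,0]<104);print('tray x',np.percentile(p[k,0],[0,100]).round(1))
E
```

```text
t: 9.7
tcp_pos: [0.6046, 0.1212, 0.0191]
tool_rot: [0.998, -0.069, -0.003, 0.0]
force: [-3.6, 1.2, 5.5]
finger_gap: 0.999
gripper_force: 2.8
t 9.7 dock mm [-25.2  68.4  19.1] yaw -0.1391 z [-0.006  0.    -1.   ] F [-3.6  1.2  5.5] gap 0.9992752870748492 q [0.02 0.83 1.59 0.   0.73 1.73]
[(98, None, 0), (102, None, 0), (106, None, 0), (110, None, 0), (114, None, 0), (118, None, 0), (122, None, 0), (126, None, 0), (130, None, 0), (134, None, 0), (138, None, 0), (142, None, 0), (146, None, 0)] [(28, None), (34, None), (40, None), (46, None), (52, None), (58, None), (64, None), (70, None), (76, None), (82, None), (88, None)]
tray x [-580.7   82. ]
tray x [-328.7   84.5]
tray x [-309.9   85.8]
```

```bash
python3 -m pendant '[[[0.005,0,0,0,0,0,1],[0.004,0,0,0,0,0,1],[0.004,0,0,0,0,0,1],[0.004,0,0,0,0,0,1],[0.003,0,0,0,0,0,1],[0.003,0,0,0,0,0,1],[0.002,0,0,0,0,0,1]]]'; python3 -c "
from h import *;st()"; python3 -m pendant '[[[0.002,0,0,0,0,0,1],[0.001,0,0,0,0,0,1]]]';python3 -c "
from h import *;st()"
```

```text
t: 10.45
tcp_pos: [0.6249, 0.1184, 0.0192]
tool_rot: [0.998, -0.07, -0.002, 0.0]
force: [-3.3, 0.7, 4.1]
finger_gap: 1.002
gripper_force: 2.8
t 10.45 dock mm [-4.7 68.4 19.2] yaw -0.1393 z [-0.004  0.    -1.   ] F [-3.3  0.7  4.1] gap 1.0022217451451279 q [0.01 0.85 1.54 0.   0.76 1.72]
t: 10.65
tcp_pos: [0.6273, 0.1181, 0.0192]
tool_rot: [0.998, -0.07, -0.002, 0.0]
force: [-3.0, 1.3, 5.5]
finger_gap: 1.003
gripper_force: 2.7
t 10.65 dock mm [-2.3 68.5 19.2] yaw -0.1393 z [-0.004  0.    -1.   ] F [-3.   1.3  5.5] gap 1.0030514597172826 q [0.01 0.85 1.53 0.   0.77 1.72]
```

```bash
for i in 1 2; do python3 -m pendant '[[[0.002,0,0,0,0,0,1],[0.001,0,0,0,0,0,1]]]' >/dev/null;python3 -c "
from h import *;st()"; done; python3 -m pendant '[[[0.001,0,0,0,0,0,1],[0.001,0,0,0,0,0,1]]]'>/dev/null;python3 -c "
from h import *;st()"
```

```text
t 10.85 dock mm [-1.5 68.4 19.1] yaw -0.1397 z [-0.008  0.    -1.   ] F [-7.1  1.1  8.1] gap 0.9956145628384512 q [0.01 0.85 1.52 0.   0.78 1.72]
t 11.05 dock mm [-1.3 68.2 19. ] yaw -0.1402 z [-0.013  0.    -1.   ] F [-10.    1.3  10.4] gap 0.9953014913471885 q [0.01 0.85 1.52 0.   0.78 1.72]
t 11.25 dock mm [-1.3 68.1 18.9] yaw -0.1402 z [-0.016  0.    -1.   ] F [-13.4   1.3  12.8] gap 1.0035085241192978 q [0.01 0.85 1.52 0.   0.79 1.72]
```

The tray stopped hard at the predicted spot (TCP x=−1.3) and force rose to about 13 N, so it's home. I'll draw back along the lane with the bar still held, then check.

```bash
python3 -m pendant '[[[-0.005,0,0,0,0,0,1],[-0.006,0,0,0,0,0,1],[-0.01,0,0,0,0,0,1],[-0.012,0,0,0,0,0,1],[-0.015,0,0,0,0,0,1],[-0.015,0,0,0,0,0,1],[-0.015,0,0,0,0,0,1],[-0.015,0,0,0,0,0,1],[-0.015,0,0,0,0,0,1],[-0.015,0,0,0,0,0,1],[0,0,0,0,0,0,1]]]'
python3 - <<'E'
from bar import *
st();s=snap('side','s9.png');p=cloud(s);w=snap('wrist','w9.png');t=snap('top','top9.png')
print(bar(t,(-30,18)),arm(t))
p=cloud(t)
for y0 in(-60,-30,0,25):
    k=(abs(p[:,2]-31)<8)&(abs(p[:,1]-y0)<10)&(p[:,0]<100)&(p[:,0]>-15);print('tray x',np.percentile(p[k,0],[0,100]).round(1))
cv2.imwrite('pics/s9a.png',cv2.resize(cv2.imread('pics/s9.png')[150:270,240:430],None,fx=4,fy=4,interpolation=cv2.INTER_CUBIC))
E
```

```text
t: 12.35
tcp_pos: [0.5362, 0.1308, 0.0198]
tool_rot: [0.998, -0.069, -0.001, 0.0]
force: [0.7, -0.8, 5.9]
finger_gap: 0.999
gripper_force: 3.0
t 12.35 dock mm [-94.2  68.3  19.8] yaw -0.1391 z [-0.001 -0.    -1.   ] F [ 0.7 -0.8  5.9] gap 0.9988032547957655 q [ 0.04  0.78  1.76 -0.    0.6   1.75]
[(98, 47.1, 16), (102, 19.3, 10), (106, 19.7, 18), (110, 19.9, 18), (114, 17.8, 24), (118, 18.4, 24), (122, 17.0, 21), (126, 17.6, 22), (130, 18.0, 16), (134, -0.8, 17), (138, -0.8, 23), (142, -0.4, 22), (146, -1.0, 22)] [(28, 13), (34, 55), (40, 64), (46, 71), (52, 64), (58, 62), (64, 61), (70, 57), (76, 55), (82, 55), (88, 53)]
tray x [ 4.6 99.5]
tray x [ 5.5 99.9]
tray x [ 6.4 98.2]
tray x [ 7.1 98.1]
```

View pics/s9a.png

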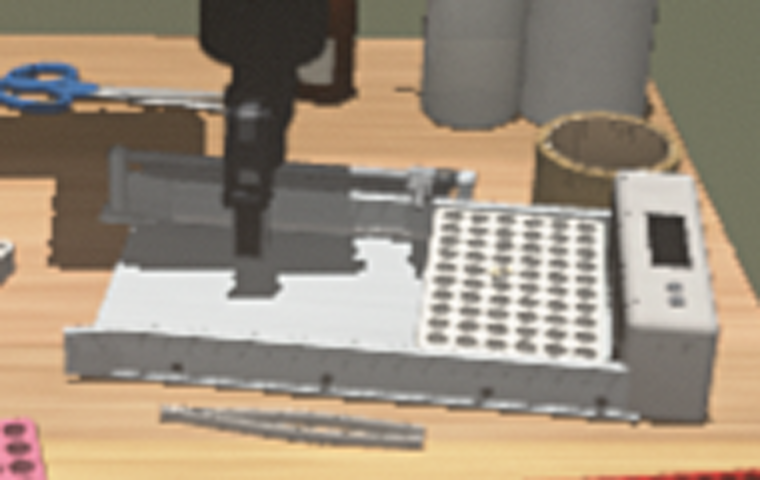

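The side view shows the tray against the head, with leading edge near (605,300) and blade raised at (415,185). Depth hints at slight skew, so I'll measure the tray's rear edge against the rails in the close wrist view.

Run:
```python
from bar import *
for n in('w1.png','w9.png'):
    s=load(n);p=cloud(s);E=[]
    lo=-125 if n=='w1.png' else -10
    for y in range(-72,76,6):
        k=(abs(p[:,2]-31)<5)&(abs(p[:,1]-y)<3)&(p[:,0]>lo)&(p[:,0]<lo+60)
        if k.sum()>5: E.append((y,np.percentile(p[k,0],1)))
    E=np.array(E);print(n,'rear',E.round(1).tolist() if len(E) else 0)
    if len(E)>3: f=np.polyfit(*E.T,1);print('slope',f)
    for sg in(1,-1):
        Q=[]
        for x in range(-160,60,10):
            k=(abs(p[:,2]-34)<2.5)&(abs(sg*p[:,1]-84.5)<5.5)&(abs(p[:,0]-x)<5)
            if k.sum()>8:Q.append((x,np.median(p[k,1])))
        Q=np.array(Q)
        if len(Q)>3:print('rail',sg,len(Q),np.polyfit(*Q.T,1),Q[[0,-1]].round(1).tolist())
```

```text
w1.png rear [[-72.0, -109.5], [-66.0, -109.7], [-60.0, -109.5], [-54.0, -109.7], [-48.0, -109.7], [-42.0, -109.7], [-36.0, -109.7], [-30.0, -109.6], [-24.0, -109.7], [-18.0, -109.7], [-12.0, -109.6], [-6.0, -109.8], [0.0, -109.6], [6.0, -109.8], [12.0, -109.8], [18.0, -109.7], [24.0, -109.8], [30.0, -109.8], [36.0, -109.7], [42.0, -109.8], [48.0, -109.7], [54.0, -109.8], [60.0, -109.8], [66.0, -109.7], [72.0, -109.8]]
slope [-1.34738431e-03 -1.09698529e+02]
rail 1 16 [-7.63720205e-03  8.39850939e+01] [[-160.0, 87.2], [-10.0, 84.5]]
rail -1 16 [ 6.43946494e-03 -8.27561281e+01] [[-160.0, -86.1], [-10.0, -83.0]]
w9.png rear [[-36.0, 7.9], [-30.0, 8.4], [-24.0, 8.5], [-18.0, 8.5], [-12.0, 8.8], [-6.0, 9.1], [0.0, 9.2], [6.0, 9.2], [12.0, 9.4], [18.0, 9.8], [24.0, 9.9], [30.0, 10.1], [36.0, 10.4], [42.0, 15.2], [48.0, 14.8], [54.0, 14.4], [60.0, 14.0], [66.0, 13.6], [72.0, 13.2]]
slope [0.06538908 9.57686627]
rail 1 16 [-8.57794284e-04  8.43104148e+01] [[-130.0, 84.6], [20.0, 84.3]]
```

The rear edge is skewed 0.031 rad: left forward, right side about 4 mm short. The pusher's friction pinned the rear. With the bar still held, I'll go back, push lightly and drag the tip ~5 mm rightward to square the tray.

```bash
python3 -m pendant '[[[0.008,-0.002,0,0,0,0,1],[0.015,0,0,0,0,0,1],[0.015,0,0,0,0,0,1],[0.015,0,0,0,0,0,1],[0.015,0,0,0,0,0,1],[0.015,0,0,0,0,0,1],[0.015,0,0,0,0,0,1],[0.01,0,0,0,0,0,1],[0.004,0,0,0,0,0,1],[0.002,0,0,0,0,0,1],[0.001,0,0,0,0,0,1]]]'>/dev/null; python3 -c "
from h import *;st()"; python3 -m pendant '[[[0.003,0,0,0,0,0,1],[0.001,0.002,0,0,0,0,1],[0.001,0.002,0,0,0,0,1],[0,0,0,0,0,0,1]]]'>/dev/null; python3 -c "
from h import *;st()"
```

```text
t 13.6 dock mm [-1.6 70.  19.2] yaw -0.1394 z [-0.003 -0.    -1.   ] F [-3.9  0.8  5.7] gap 1.000287145891578 q [ 0.01  0.85  1.53 -0.    0.77  1.72]
t 14.0 dock mm [-0.5 67.5 19. ] yaw -0.1417 z [-0.008  0.002 -1.   ] F [-6.7  2.7  7.4] gap 1.0021368212902177 q [0.01 0.85 1.52 0.   0.78 1.72]
```

```bash
for i in 1 2; do python3 -m pendant '[[[0.001,0.002,0,0,0,0,1],[0.001,0.001,0,0,0,0,1],[0,0,0,0,0,0,1]]]'>/dev/null; python3 -c "
from h import *;st()"; done
```

```text
t 14.3 dock mm [-0.3 66.1 18.5] yaw -0.1424 z [-0.011  0.003 -1.   ] F [-9.   6.3  6.5] gap 0.9979887883663663 q [0.01 0.85 1.52 0.   0.78 1.72]
t 14.6 dock mm [-0.2 65.3 18.3] yaw -0.1437 z [-0.013  0.006 -1.   ] F [-10.7  11.1   7.1] gap 0.9994137259386974 q [0.   0.85 1.52 0.01 0.78 1.71]
```

```bash
python3 -m pendant '[[[-0.003,-0.002,0,0,0,0,1],[-0.006,0,0,0,0,0,1],[-0.01,0,0,0,0,0,1],[-0.015,0,0,0,0,0,1],[-0.015,0,0,0,0,0,1],[-0.015,0,0,0,0,0,1],[-0.015,0,0,0,0,0,1],[-0.015,0,0,0,0,0,1],[-0.015,0,0,0,0,0,1],[-0.01,0,0,0,0,0,1],[0,0,0,0,0,0,1]]]'>/dev/null
cat > rear.py <<'E'
from bar import *
st();s=snap('wrist','wr%d.png'%int(monitor.sense()['t']*100));p=cloud(s);E=[]
for y in range(-72,37,6):
    k=(abs(p[:,2]-31)<5)&(abs(p[:,1]-y)<3)&(p[:,0]>-10)&(p[:,0]<50)
    if k.sum()>5: E.append((y,np.percentile(p[k,0],1)))
E=np.array(E);print(E.round(1).tolist(),np.polyfit(*E.T,1));print(bar(s,(-60,10)))
E
python3 rear.py
```

```text
t 15.7 dock mm [-86.2  63.4  20.7] yaw -0.1401 z [ 0.006 -0.    -1.   ] F [ 1.3 -1.   7.2] gap 1.0013018956312365 q [ 0.03  0.78  1.75 -0.    0.6   1.74]
[[-48.0, 10.9], [-42.0, 10.9], [-36.0, 10.8], [-30.0, 11.1], [-24.0, 10.9], [-18.0, 10.9], [-12.0, 10.9], [-6.0, 10.9], [0.0, 11.1], [6.0, 11.0], [12.0, 11.0], [18.0, 11.0], [24.0, 10.9], [30.0, 10.9], [36.0, 11.2]] [1.28687912e-03 1.09675775e+01]
[(98, 1.0, 1838), (102, -0.3, 79), (106, 19.9, 727), (110, 19.9, 1649), (114, 19.9, 1789), (118, 19.8, 1748), (122, 19.8, 1775), (126, 19.8, 1745), (130, 20.5, 2047), (134, 20.7, 625), (138, None, 0), (142, None, 1), (146, -0.0, 1036)]
```

Square now, rear edge at x≈11 across the width, and gate 0.55. I'll let the bar up gently along its arc, then rise.

```bash
python3 -m pendant '[[[0,-0.001,-0.002,0,0,0,1],[0,-0.002,-0.003,0,0,0,1],[0,-0.002,-0.003,0,0,0,1],[0,-0.002,-0.003,0,0,0,1],[0,-0.002,-0.003,0,0,0,1],[0,-0.001,-0.003,0,0,0,1],[0,0,-0.004,0,0,0,1],[0,0,-0.01,0,0,0,1],[0,0,-0.03,0,0,0,1],[0,0,-0.05,0,0,0,1],[0,0,-0.05,0,0,0,1],[-0.04,0,-0.02,0,0,0,1],[-0.04,0,0,0,0,0,1],[0,0,0,0,0,0,1],[0,0,0,0,0,0,1]]]'
python3 - <<'E'
from bar import *
st();s=snap('top','topF.png');print(bar(s),arm(s));w=snap('wrist','wF.png');p=cloud(w)
print([(y,np.percentile(p[(abs(p[:,2]-31)<5)&(abs(p[:,1]-y)<3)&(p[:,0]>4)&(p[:,0]<60),0],1).round(1)) for y in(-60,-30,0,24)])
cv2.imwrite('pics/fin.png',cv2.resize(cv2.imread('pics/topF.png')[90:260,225:365],None,fx=3.5,fy=3.5,interpolation=cv2.INTER_CUBIC))
E
```

```text
t: 17.25
tcp_pos: [0.478, 0.1425, 0.1645]
tool_rot: [0.998, -0.069, -0.0, 0.0]
force: [0.8, -0.6, 0.2]
finger_gap: 1.002
gripper_force: 0.0
t 17.25 dock mm [-153.5   71.8  164.5] yaw -0.1388 z [-0.001 -0.    -1.   ] F [ 0.8 -0.6  0.2] gap 1.0024592886909545 q [ 0.07  0.48  1.82 -0.    0.83  1.77]
[(98, 44.6, 39), (102, 38.4, 45), (106, 35.7, 42), (110, 31.2, 44), (114, 28.6, 47), (118, 29.5, 56), (122, 33.3, 61), (126, 37.2, 55), (130, 39.8, 57), (134, 41.1, 61), (138, 44.3, 53), (142, None, 0), (146, 0.2, 19)] [(28, 10), (34, 11), (40, 33), (46, 38), (52, 37), (58, 41), (64, 41), (70, 44), (76, 45), (82, 46), (88, 53)]Traceback (most recent call last):
  File "<stdin>", line 3, in <module>
    return _quantile_unchecked(
        a, q, axis, out, overwrite_input, method, keepdims, weights)
    return _ureduce(a,
                    func=_quantile_ureduce_func,
    ...<5 lines>...
                    overwrite_input=overwrite_input,
                    method=method)
    r = func(a, **kwargs)
    result = _quantile(arr,
                       quantiles=q,
    ...<2 lines>...
                       out=out,
                       weights=wgt)
    slices_having_nans = np.isnan(arr[-1, ...])
                                  ~~~^^^^^^^^^
IndexError: index -1 is out of bounds for axis 0 with size 0
```

The gate profile matches the shut state. One last numeric check of the tray, then hand in.

Run:
```python
from bar import *
for f in('top9.png','topF.png'):
    p=cloud(load(f))
    r=[np.percentile(p[(abs(p[:,2]-31)<8)&(abs(p[:,1]-y)<8)&(p[:,0]>-15)&(p[:,0]<100),0],0).round(1) for y in(-60,-30,0,20)];print(f,r)
if min(r)>6: print(job.sign_off())
```

```text
top9.png [np.float64(4.9), np.float64(5.5), np.float64(6.4), np.float64(7.1)]
topF.png [np.float64(8.0), np.float64(8.4), np.float64(8.4), np.float64(8.7)]
the job is handed in; nothing more can be done
None
```

The tray is loaded and the job is handed in after about 17 s of robot time: the tray sits square against the end stop, the gate is shut behind it, and the arm is clear; it took three tries to press the bar down and a second light push to square the tray.

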